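Load the sample reader and shut its hood

ROBOT

A 6-joint arm with a two-finger parallel gripper is mounted at the origin on the work surface. World frame = base frame: x ahead of the robot, y to its left, z up, the work surface at z = 0. Lengths are in mm, angles in rad, forces in N, time in s.
With the tool pointing down it reaches from about 350 to 975 mm from the base axis. Payload 7.1 kg.
Tool frame: the origin (TCP) lies on the front face of the gripper's body, between the roots of the fingers; the fingertips stand 80 mm ahead of it and the grasp point (between the pads) lies 61 mm ahead of it (env.tips_ahead is the distance from the TCP to the fingertips, in mm); z points along the fingers, y is the direction in which the jaws open and shut (so a half turn about z gives the same grasp; the last joint's range is limited). The gripper opens to 88 mm and grips with 3 to 60 N. Pads are 20 mm wide; open, the fingers measure 115 mm over their backs; the gripper's body (75 mm by 178 mm) begins 61 mm behind the grasp point.
Start: joints at [-1.284, 0.423, 1.63, -0, 1.089, -0.019], TCP at [188.178, -595.982, 302.675] pointing down, gripper open.
Joint ranges: [-3, 3], [-0.9, 2.11], [0.09, 2.58], [-1.31, 4.45], [0.11, 2.69], [-2.54, 2.54]. Speed limits (rad/s): [2.39, 2.39, 3.01, 3.14, 3.14, 3.14].

INTERFACE

Orientations are given as a unit quaternion [x, y, z, w].
In Python, from station import env, set_gripper, viewer, workorder gives the robot as it stands. Calls block until the motion is done:
- env.reach(position, orientation): joint-space move of the TCP to a pose.
- env.move_l(position, rot=None, rate=150, f_stop=None): straight line of the TCP; rot=None keeps the orientation; rate is the mean speed in mm/s. With f_stop (N) it stops when the force on the tool has changed by that much, and returns True; else False.
- env.move_joints(angles): joint-space move.
- set_gripper(opening): finger opening in mm; the grip force is fixed at half the most; returns when the fingers have stopped.
- env.hold(seconds).
- env.ik(position, orientation): joint angles nearest the present ones, or None.
- env.read_state(): the state.
- viewer.camera(name): name is "side" or "top"; returns the picture (400x640x3 uint8, blue, green, red); there is no depth.
- viewer.camera_params(name): a dict with "fx", "fy", "cx", "cy" (pixels), "pose" (4x4, takes a point from camera to world coordinates). Camera axes: x right, y up, looking along -z (the intrinsics and any distortion apply to the point x, -y, -z); pixel columns grow to the right and rows downward; lengths in mm; the calibration is good to about 2 mm. A picture is of the moment at which its call begins. camera_params takes no time and is no camera call.
A pose or a line that the arm cannot do raises env.IKError and nothing moves.
- workorder.sign_off(): hands the job in, once; it reports no verdict.
The state is a dict: "time_s": time; "qpos": joint angles; "dq": joint speeds; "tau": joint torques, N m; "tool_pos": TCP position; "orientation": TCP orientation; "force": force on the tool from outside, world axes, zero at the start; "wrist_torque": the same for the moment, N m; "width": finger opening in mm.
Only numpy, scipy, OpenCV 4.12 (cv2) and the standard library are available. Lean on these libraries where they do the work, as an engineer would, in place of code of your own. Each camera call takes 0.05 s, during which the arm holds its last target.

TASK

Put the calibration standard that is standing in the carousel back into the steel tray and stand every sample pot upright in its own pocket of the carousel; then turn the carousel anticlockwise past the first click to its second click. After that break the locked stay at its knuckle and lower the hood gently until it is fully shut, never letting it fall; leave the other things on the bench alone.

Things in the scene. Friction and masses are not known exactly. Their poses are not given: they have to be found in the camera images.
- machine: Sample reader, fixed to the bench: a white plinth 250 x 250 mm, deck 50 mm high, with a round carousel, a clear hood and a folding lid stay. Origin under the middle of the plinth, directly below the carousel's axis; its x axis points to the back (hinge side), y to its left, z up. At the yaw 0 the front faces the robot.
- carousel (a joint): Angle of the carousel (aluminium disc 200 mm across, 8 mm thick, on the deck): 0 at the loading detent where it starts, growing anticlockwise seen from above. Sprung detents at 0, 0.70 and 1.40 rad, with three black marks on the deck at them and a black line on the disc; let go within 0.2 rad of one, it clicks into it; turning it needs about 0.12 N m.
- carousel_grip (a point): Point to grip on the carousel's axis: middle of the upright black bar that turns it, 14 mm thick, 46 mm long, its top 18 mm above and the disc's top 32 mm below this point. The point turns with the carousel: x axis along the bar's length, y across its thickness. The gaps between the pockets lie on its x and y axes.
- hood (a joint): Hood angle: 0 standing upright (fully open, as it starts), grows as it comes down, 1.571 rad fully shut, flat. While the stay is locked it cannot come down. Once the stay is broken the stiff hinge holds the hood while it stands steep (below about 0.7 rad), but further down it falls of its own weight (0.5 kg) unless held.
- hood_hinge (a point): Middle of the hood's hinge line, at the back of the machine: 115 mm behind the machine's origin, 50 mm above the bench. The hinge line runs along the machine's y.
- hood_bar (a point): Middle of the steel handle bar along the hood's free edge: 12 mm diameter, parallel to the hinge line, held 45 mm off the edge by two black brackets 70 mm to either side (130 mm clear between). With the hood shut it lies 275 mm in front of the hinge line and 70 mm above it; it goes round the hinge line with the hood (hood upright: 275 mm above and 70 mm behind it). The hood is a clear shell 230 x 230 x 85 mm, open below.
- stay (a joint): Knuckle angle of the folding steel stay on the machine's right-hand side (-y): 0 locked (over centre, knuckle bowed to the front, as it starts), 0.21 straight, above 0.21 broken, about 2.6 folded with the hood shut. The knuckle breaks towards the back and down; a few newtons do it, and hinge friction then keeps it where it is left.
- stay_tab (a point): Grip point on the black round tab that sticks out 50 mm to the right from the stay's knuckle: 12 mm diameter, along the machine's y; this point is 22 mm from its outer end, 34 mm outside the stay's links.
- stay_pivot (a point): Lower pivot of the stay on the plinth's side; its axis runs along the machine's y. The knuckle and tab swing round it at 86 mm.
- tray_in (a point): Middle of the inner floor (4 mm above the bench) of an open steel tray, 120 x 120 mm outside, wall 4 mm thick and 30 mm high, fixed. Axes along its sides.
- standard_c (a point): Centre of the calibration standard: a plain aluminium cylinder, 32 mm diameter, 68 mm tall, 120 g, z along its axis. It stands in one of the carousel's pockets (pocket 3) at the start.
- pocket1 (a point): Pocket 1 of the carousel: middle of its floor (the disc's top). Square, 50 mm inside, wall 3 mm thick and 8 mm high, centre 66 mm from the carousel's axis; turns with it. Any pot may go in any pocket.
- pot1_c (a point): Centre of sample pot 1: white plastic with a grey cap, 42 mm diameter, 45 mm tall, 70 g, z along its axis (up). Stands on a 3 mm blue pad to the robot's right. May be absent (None).
- pocket2 (a point): Pocket 2 of the carousel: middle of its floor (the disc's top). Square, 50 mm inside, wall 3 mm thick and 8 mm high, centre 66 mm from the carousel's axis; turns with it. Any pot may go in any pocket.
- pot2_c (a point): Centre of sample pot 2: white plastic with a grey cap, 42 mm diameter, 45 mm tall, 70 g, z along its axis (up). Stands on a 3 mm blue pad to the robot's right. May be absent (None).
- pocket3 (a point): Pocket 3 of the carousel: middle of its floor (the disc's top). Square, 50 mm inside, wall 3 mm thick and 8 mm high, centre 66 mm from the carousel's axis; turns with it. Any pot may go in any pocket.
- pot3_c (a point): Centre of sample pot 3: white plastic with a grey cap, 42 mm diameter, 45 mm tall, 70 g, z along its axis (up). Stands on a 3 mm blue pad to the robot's right. May be absent (None).
- pocket4 (a point): Pocket 4 of the carousel: middle of its floor (the disc's top). Square, 50 mm inside, wall 3 mm thick and 8 mm high, centre 66 mm from the carousel's axis; turns with it. Any pot may go in any pocket.
- pot4_c (a point): Centre of sample pot 4: white plastic with a grey cap, 42 mm diameter, 45 mm tall, 70 g, z along its axis (up). Stands on a 3 mm blue pad to the robot's right. May be absent (None).
- beaker: Bystander: a glass beaker, 66 mm across, 90 mm tall; leave alone.
- reagent: Bystander: an amber bottle, 60 mm across, 130 mm tall; leave alone.
- timer: Bystander: a flat white timer, 50 x 70 x 20 mm; leave alone.
Mind the look-alikes: they are no part of the job. Leave any red look-alike of the part that bears pot3_c alone. There is more than one size of the part that bears standard_c; the job needs the smaller.

How it is judged (in metres and radians):
On the way, in this order (a step that is already met when the one before it is completed fails the run):
1. the standard lies in the tray and every pot stands in a pocket, the hood still up (x of standard_c in the frame of tray_in between -0.056 and 0.056 m and y of standard_c in the frame of tray_in between -0.056 and 0.056 m and z of standard_c in the frame of tray_in below 0.045 m and ((horizontal distance between pot1_c and pocket1 below 0.009 m and z of pot1_c in the frame of pocket1 below 0.027 m and angle between pot1_c's own z axis and vertical below 0.12 rad) or (horizontal distance between pot1_c and pocket2 below 0.009 m and z of pot1_c in the frame of pocket2 below 0.027 m and angle between pot1_c's own z axis and vertical below 0.12 rad) or (horizontal distance between pot1_c and pocket3 below 0.009 m and z of pot1_c in the frame of pocket3 below 0.027 m and angle between pot1_c's own z axis and vertical below 0.12 rad) or (horizontal distance between pot1_c and pocket4 below 0.009 m and z of pot1_c in the frame of pocket4 below 0.027 m and angle between pot1_c's own z axis and vertical below 0.12 rad)) and ((horizontal distance between pot2_c and pocket1 below 0.009 m and z of pot2_c in the frame of pocket1 below 0.027 m and angle between pot2_c's own z axis and vertical below 0.12 rad) or (horizontal distance between pot2_c and pocket2 below 0.009 m and z of pot2_c in the frame of pocket2 below 0.027 m and angle between pot2_c's own z axis and vertical below 0.12 rad) or (horizontal distance between pot2_c and pocket3 below 0.009 m and z of pot2_c in the frame of pocket3 below 0.027 m and angle between pot2_c's own z axis and vertical below 0.12 rad) or (horizontal distance between pot2_c and pocket4 below 0.009 m and z of pot2_c in the frame of pocket4 below 0.027 m and angle between pot2_c's own z axis and vertical below 0.12 rad)) and ((horizontal distance between pot3_c and pocket1 below 0.009 m and z of pot3_c in the frame of pocket1 below 0.027 m and angle between pot3_c's own z axis and vertical below 0.12 rad) or (horizontal distance between pot3_c and pocket2 below 0.009 m and z of pot3_c in the frame of pocket2 below 0.027 m and angle between pot3_c's own z axis and vertical below 0.12 rad) or (horizontal distance between pot3_c and pocket3 below 0.009 m and z of pot3_c in the frame of pocket3 below 0.027 m and angle between pot3_c's own z axis and vertical below 0.12 rad) or (horizontal distance between pot3_c and pocket4 below 0.009 m and z of pot3_c in the frame of pocket4 below 0.027 m and angle between pot3_c's own z axis and vertical below 0.12 rad)) and ((horizontal distance between pot4_c and pocket1 below 0.009 m and z of pot4_c in the frame of pocket1 below 0.027 m and angle between pot4_c's own z axis and vertical below 0.12 rad) or (horizontal distance between pot4_c and pocket2 below 0.009 m and z of pot4_c in the frame of pocket2 below 0.027 m and angle between pot4_c's own z axis and vertical below 0.12 rad) or (horizontal distance between pot4_c and pocket3 below 0.009 m and z of pot4_c in the frame of pocket3 below 0.027 m and angle between pot4_c's own z axis and vertical below 0.12 rad) or (horizontal distance between pot4_c and pocket4 below 0.009 m and z of pot4_c in the frame of pocket4 below 0.027 m and angle between pot4_c's own z axis and vertical below 0.12 rad)) and value of joint hood below 0.8 rad), for 0.2 s.
2. the carousel is turned to its second click, the hood still up (value of joint carousel between 1.32 and 1.48 rad and value of joint hood below 0.8 rad), for 0.2 s.
3. the stay's knuckle is broken while the hood still stands steep (value of joint stay above 0.45 rad and value of joint hood below 0.8 rad), for 0.1 s.
4. the hood is shut (value of joint hood above 1.545 rad), for 0.2 s.
At the end, for the whole second after the job is handed in: The hood is fully shut (within 0.025 rad) and still; the carousel rests at its second click (1.40 rad within 0.08); every pot stands upright on the floor of a pocket (centre within 9 mm of the pocket's, tilt under 0.12 rad); the standard is inside the tray (value of joint hood above 1.545 rad and velocity of joint hood below 0.05 rad/s and value of joint carousel between 1.32 and 1.48 rad and ((horizontal distance between pot1_c and pocket1 below 0.009 m and z of pot1_c in the frame of pocket1 below 0.027 m and angle between pot1_c's own z axis and vertical below 0.12 rad) or (horizontal distance between pot1_c and pocket2 below 0.009 m and z of pot1_c in the frame of pocket2 below 0.027 m and angle between pot1_c's own z axis and vertical below 0.12 rad) or (horizontal distance between pot1_c and pocket3 below 0.009 m and z of pot1_c in the frame of pocket3 below 0.027 m and angle between pot1_c's own z axis and vertical below 0.12 rad) or (horizontal distance between pot1_c and pocket4 below 0.009 m and z of pot1_c in the frame of pocket4 below 0.027 m and angle between pot1_c's own z axis and vertical below 0.12 rad)) and ((horizontal distance between pot2_c and pocket1 below 0.009 m and z of pot2_c in the frame of pocket1 below 0.027 m and angle between pot2_c's own z axis and vertical below 0.12 rad) or (horizontal distance between pot2_c and pocket2 below 0.009 m and z of pot2_c in the frame of pocket2 below 0.027 m and angle between pot2_c's own z axis and vertical below 0.12 rad) or (horizontal distance between pot2_c and pocket3 below 0.009 m and z of pot2_c in the frame of pocket3 below 0.027 m and angle between pot2_c's own z axis and vertical below 0.12 rad) or (horizontal distance between pot2_c and pocket4 below 0.009 m and z of pot2_c in the frame of pocket4 below 0.027 m and angle between pot2_c's own z axis and vertical below 0.12 rad)) and ((horizontal distance between pot3_c and pocket1 below 0.009 m and z of pot3_c in the frame of pocket1 below 0.027 m and angle between pot3_c's own z axis and vertical below 0.12 rad) or (horizontal distance between pot3_c and pocket2 below 0.009 m and z of pot3_c in the frame of pocket2 below 0.027 m and angle between pot3_c's own z axis and vertical below 0.12 rad) or (horizontal distance between pot3_c and pocket3 below 0.009 m and z of pot3_c in the frame of pocket3 below 0.027 m and angle between pot3_c's own z axis and vertical below 0.12 rad) or (horizontal distance between pot3_c and pocket4 below 0.009 m and z of pot3_c in the frame of pocket4 below 0.027 m and angle between pot3_c's own z axis and vertical below 0.12 rad)) and ((horizontal distance between pot4_c and pocket1 below 0.009 m and z of pot4_c in the frame of pocket1 below 0.027 m and angle between pot4_c's own z axis and vertical below 0.12 rad) or (horizontal distance between pot4_c and pocket2 below 0.009 m and z of pot4_c in the frame of pocket2 below 0.027 m and angle between pot4_c's own z axis and vertical below 0.12 rad) or (horizontal distance between pot4_c and pocket3 below 0.009 m and z of pot4_c in the frame of pocket3 below 0.027 m and angle between pot4_c's own z axis and vertical below 0.12 rad) or (horizontal distance between pot4_c and pocket4 below 0.009 m and z of pot4_c in the frame of pocket4 below 0.027 m and angle between pot4_c's own z axis and vertical below 0.12 rad)) and x of standard_c in the frame of tray_in between -0.056 and 0.056 m and y of standard_c in the frame of tray_in between -0.056 and 0.056 m and z of standard_c in the frame of tray_in below 0.045 m); the robot touches nothing.
It fails at once if the hood falls or is slammed (faster than 1.5 rad/s, below its steep part) (value of joint hood above 0.45 rad and velocity of joint hood above 1.5 rad/s).
It fails at once if the beaker, the bottle or the timer is moved more than 25 mm (distance of any of beaker, reagent, timer from where it was at the start of the episode above 0.025 m).
Of pot1, pot2, pot3, pot4 only 2 to 4 are there at a start; the rules pass over those that are not, and their reading is None.
At some moment in a run one of pot1, pot2, pot3, pot4 may be knocked a few centimetres aside while the robot is not near it.
It also fails if it takes over 210 s, if anything falls off the work surface, if the arm or the gripper's body presses on something with over 40 N, if the wrist force passes 120 N, or if a joint passes its speed limit or range.

## Working session

There is one attempt and no reset: what is moved stays moved. The work goes in short steps, each a Python script; the robot and the scene stay as the last script left them, time stands still between calls to the robot, and variables do not carry over. Pictures are saved under pics/ and viewed, and the job is handed in when it is done.

```bash
ls; mkdir -p pics; python3 - <<'E'
from station import env, viewer
import cv2
for n in ("side","top"):
    cv2.imwrite(f"pics/{n}0.png",viewer.camera(n)); p=viewer.camera_params(n); print(n,p)
s=env.read_state(); print(s)
E
```

```text
pics
side {'fx': 471.9468346785341, 'fy': 471.9468346785341, 'cx': 308.96895572584964, 'cy': 199.9107641469063, 'pose': array([[-8.11052530e-01,  4.00311128e-01, -4.26549874e-01,
         3.74938813e+01],
       [-5.84889909e-01, -5.42629438e-01,  6.02874022e-01,
         7.34250175e+02],
       [ 9.87866145e-03,  7.38447218e-01,  6.74238918e-01,
         1.08631531e+03],
       [ 0.00000000e+00,  0.00000000e+00,  0.00000000e+00,
         1.00000000e+00]])}
top {'fx': 369.8407162531888, 'fy': 369.8407162531888, 'cx': 319.0724531369771, 'cy': 194.71599535076106, 'pose': array([[-1.04789383e-01,  9.71856041e-01, -2.10985830e-01,
         3.43067601e+02],
       [-9.94487095e-01, -1.01588034e-01,  2.59863180e-02,
        -1.69565034e+01],
       [ 3.82132454e-03,  2.12545775e-01,  9.77143639e-01,
         1.30871701e+03],
       [ 0.00000000e+00,  0.00000000e+00,  0.00000000e+00,
         1.00000000e+00]])}
{'time_s': 0.1, 'qpos': array([-1.28398684e+00,  4.23771686e-01,  1.63061509e+00, -2.89558071e-05,
        1.08859180e+00, -1.89748444e-02]), 'dq': array([-0.00059731, -0.00257354, -0.0013181 , -0.00083782,  0.000852  ,
        0.00046308]), 'tau': array([-9.21277433e-05, -5.45617425e+01, -2.74324644e+01,  6.45330409e-02,
        1.87551597e-02, -1.27593245e-05]), 'tool_pos': array([ 188.07293522, -595.6174615 ,  301.97421915]), 'orientation': array([ 9.88333482e-01,  1.52303799e-01, -1.05230501e-04, -6.85048637e-04]), 'force': array([ 0.33050666, -0.48080383, -0.121217  ]), 'wrist_torque': array([-0.04849257, -0.03218198,  0.00394489]), 'width': 87.50996937207073}
```

View pics/side0.png

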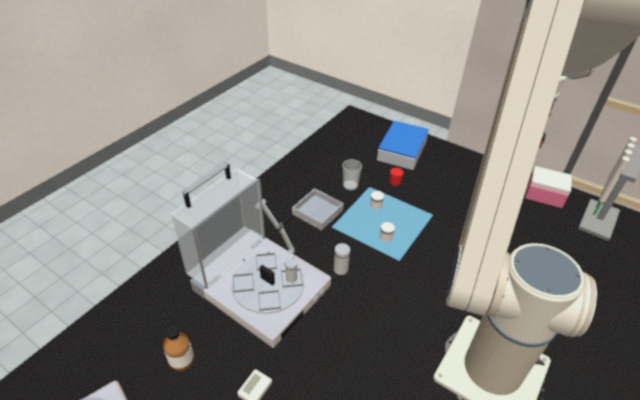

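View pics/top0.png

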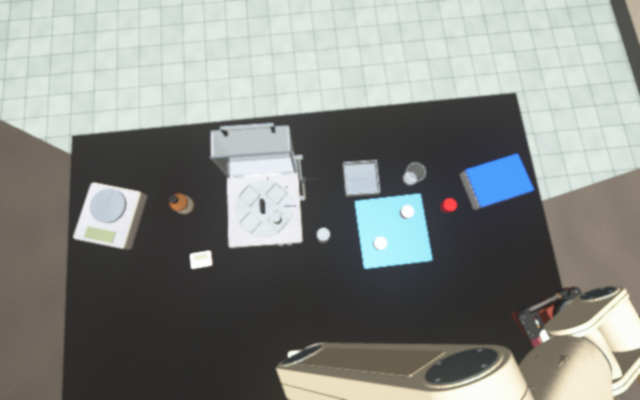

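The side view shows two pots on the blue pad at (377,199) and (387,231). The red look-alike is at (397,176), the tray at (318,208) and a free-standing larger cylinder at (342,258). The standard in the carousel is at (291,270). The top view agrees. Next I'll zoom in for measurements.

```bash
cat > h.py <<'E'
import numpy as np, cv2
def cam(viewer,n):
    p=viewer.camera_params(n); return p
def ray(p,uv):
    d=np.array([(uv[0]-p['cx'])/p['fx'],-(uv[1]-p['cy'])/p['fy'],-1.0])
    return p['pose'][:3,3],p['pose'][:3,:3]@d
def onz(p,uv,z):
    o,d=ray(p,uv); return o+d*(z-o[2])/d[2]
def proj(p,X):
    c=p['pose'][:3,:3].T@(np.asarray(X,float)-p['pose'][:3,3])
    return np.array([p['cx']+p['fx']*c[0]/-c[2],p['cy']-p['fy']*c[1]/-c[2]])
def tri(p1,u1,p2,u2):
    o1,d1=ray(p1,u1);o2,d2=ray(p2,u2)
    A=np.stack([d1,-d2],1);t=np.linalg.lstsq(A,o2-o1,rcond=None)[0]
    a=o1+d1*t[0];b=o2+d2*t[1];return (a+b)/2,np.linalg.norm(a-b)
E
python3 - <<'E'
import cv2
t=cv2.imread('pics/top0.png');s=cv2.imread('pics/side0.png')
cv2.imwrite('pics/t_m.png',cv2.resize(t[115:255,200:340],(784,784),interpolation=cv2.INTER_CUBIC)[:600])
cv2.imwrite('pics/t_m.png',cv2.resize(t[118:255,200:340],None,fx=4.3,fy=4.3,interpolation=cv2.INTER_CUBIC))
cv2.imwrite('pics/s_m.png',cv2.resize(s[155:345,170:360],None,fx=3.1,fy=3.1,interpolation=cv2.INTER_CUBIC))
cv2.imwrite('pics/t_p.png',cv2.resize(t[145:275,310:470],None,fx=4.6,fy=4.6,interpolation=cv2.INTER_CUBIC))
E
```

```text
(no output)
```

View pics/t_m.png

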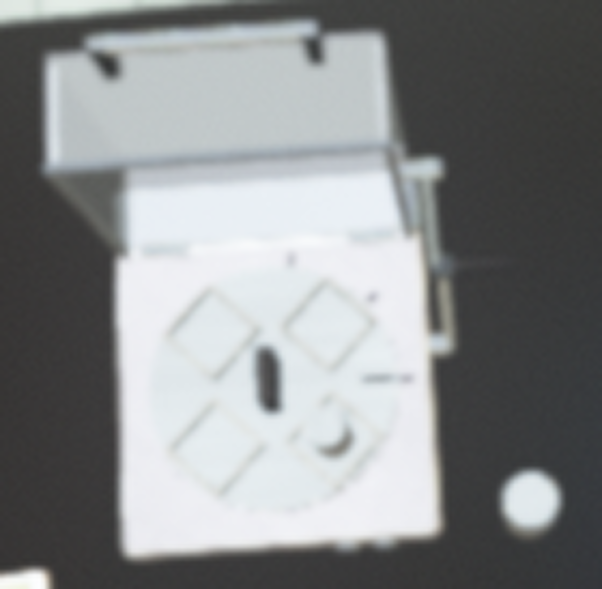

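View pics/s_m.png

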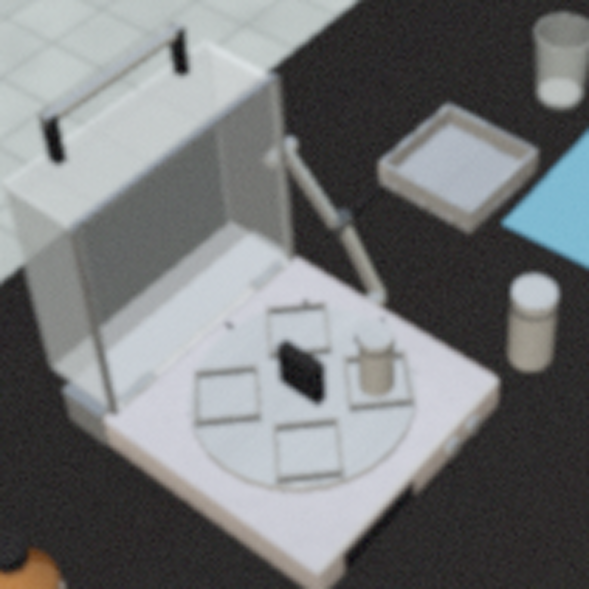

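View pics/t_p.png

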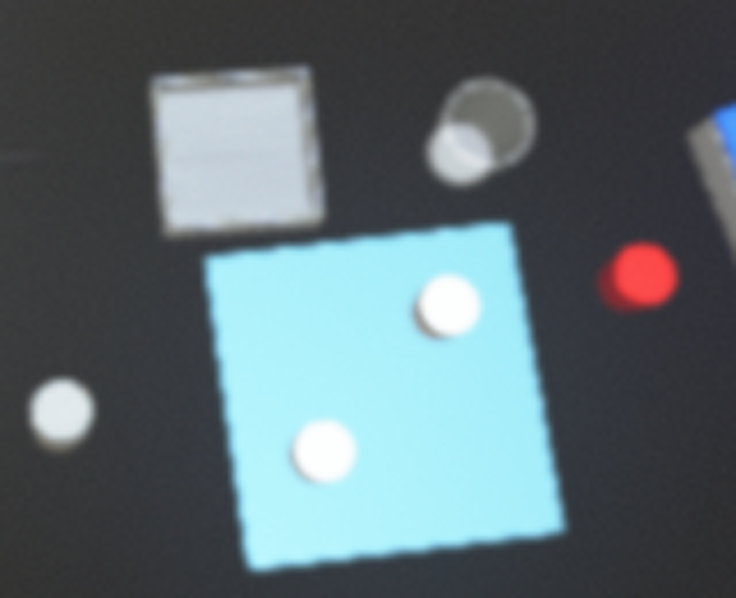

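```bash
python3 - <<'E'
from station import viewer
from h import *
t=cv2.imread('pics/top0.png');s=cv2.imread('pics/side0.png')
T=cam(viewer,'top');S=cam(viewer,'side')
g=cv2.cvtColor(t,cv2.COLOR_BGR2GRAY).astype(float)
print(g[200,220:235].astype(int),g[200,295:312].astype(int)); print(g[236:256,240].astype(int),g[236:256,290].astype(int))
def cross(a,th,rev=False):
    # first crossing
    r=range(len(a)-1)
    for i in (reversed(r) if rev else r):
        if (a[i]-th)*(a[i+1]-th)<=0 and a[i]!=a[i+1]: return i+(th-a[i])/(a[i+1]-a[i])
L=[(222+cross(g[r,222:236],130),r) for r in range(185,243)]
R=[(294+cross(g[r,294:312],130,True),r) for r in range(185,238)]
F=[(c,236+cross(g[236:256,c],130)) for c in range(235,276)]
def fl(P):
    P=np.array(P);vx,vy,x,y=cv2.fitLine(P.astype(np.float32),cv2.DIST_HUBER,0,.01,.01).ravel();return np.array([x,y]),np.array([vx,vy])
def inter(a,b):
    k=np.linalg.solve(np.stack([a[1],-b[1]],1),b[0]-a[0]);return a[0]+a[1]*k[0]
L,R,F=fl(L),fl(R),fl(F)
fl_,fr_=inter(L,F),inter(R,F);print(fl_,fr_)
for z in(50,0): 
    a,b=onz(T,fl_,z),onz(T,fr_,z);print(z,a,b,np.linalg.norm(a-b))
dirs=[]
for l in(L,R):
    a,b=onz(T,l[0]-l[1]*20,50),onz(T,l[0]+l[1]*20,50);d=a-b;print('yaw',np.arctan2(d[1],d[0]))
a,b=onz(T,F[0]-F[1]*20,50),onz(T,F[0]+F[1]*20,50);d=a-b;print('yawF',np.arctan2(d[1],d[0]))
# bar blob
gs=cv2.cvtColor(s,cv2.COLOR_BGR2GRAY)
def blob(g,box,th,inv=True):
    x0,y0,x1,y1=box;m=(g[y0:y1,x0:x1]<th).astype(np.uint8)
    n,l,st,c=cv2.connectedComponentsWithStats(m);i=1+np.argmax(st[1:,4]);
    return c[i]+[x0,y0],st[i]
bt,a1=blob(g,(252,190,275,222),130);bs,a2=blob(gs,(252,255,282,295),110)
print(bt,a1,bs,a2,tri(T,bt,S,bs))
E
```

```text
[ 57  59  60  61  61  67 101 160 215 233 238 238 238 238 239] [236 237 236 230 205 159 136 129 118 100  80  67  61  61  60  60  59]
[238 237 238 238 236 236 236 237 236 226 180 114  71  58  57  58  57  57
  57  58] [239 239 240 239 238 231 211 180 142  98  70  59  56  57  58  56  56  55
  55  54]
[227.78639 247.59674] [300.55206 242.7159 ]
50 [465.25028782 275.11188448  50.        ] [455.92354698  29.38662367  50.        ] 245.90219985805163
0 [470.10374916 286.71371341   0.        ] [460.4065223   31.22751113   0.        ] 255.67016987989686
yaw -0.025825499112789665
yaw 2.9931643648848554
yawF 1.5328585936464223
[262.09836066 205.73770492] [ 8  9  5 15 61] [266.8622449  274.54081633] [  7  10  16  20 196] (array([589.73446145, 145.19529724,  82.79863308]), np.float64(0.4385612937565367))
```

```bash
python3 - <<'E'
from station import viewer
from h import *
t=cv2.imread('pics/top0.png');s=cv2.imread('pics/side0.png')
T=cam(viewer,'top');S=cam(viewer,'side')
g=cv2.cvtColor(t,cv2.COLOR_BGR2GRAY).astype(float)
def cross(a,th,rev=False):
    r=range(len(a)-1)
    for i in (reversed(r) if rev else r):
        if (a[i]-th)*(a[i+1]-th)<=0 and a[i]!=a[i+1]: return i+(th-a[i])/(a[i+1]-a[i])
def fit(P,nm):
    P=np.array([onz(T,p,50)[:2] for p in P]).astype(np.float32)
    vx,vy,x,y=cv2.fitLine(P,cv2.DIST_HUBER,0,.01,.01).ravel();d=np.array([vx,vy]);o=np.array([x,y])
    r=(P-o)@np.array([-vy,vx]);print(nm,np.arctan2(vy,vx),'rms',r.std());return o,d
L=fit([(222+cross(g[r,222:236],150),r) for r in range(182,243)],'L')
R=fit([(290+cross(g[r,290:312],190,True),r) for r in range(180,238)],'R')
F=fit([(c,236+cross(g[236:256,c],190,True)) for c in range(232,297)],'F')
def inter(a,b):
    k=np.linalg.solve(np.stack([a[1],-b[1]],1),b[0]-a[0]);return a[0]+a[1]*k[0]
a,b=inter(L,F),inter(R,F);print(a,b,np.linalg.norm(a-b))
yaw=np.mean([np.arctan2(*(l[1]*np.sign(l[1][0]))[::-1]) for l in (L,R)]);print(yaw)
m=(a+b)/2+125*np.array([np.cos(yaw),np.sin(yaw)]);print('centre',m)
# pads/pots
hsv=cv2.cvtColor(t,cv2.COLOR_BGR2HSV)
c0=m
for ang in range(4):
    pa=yaw+np.pi/4+ang*np.pi/2
    print(proj(T,[*(m+66*np.array([np.cos(pa),np.sin(pa)])),58]),end=' ')
print(proj(T,[*m,108]),proj(S,[*m,108]))
def cyl(img,box,cond):
    x0,y0,x1,y1=box;mm=cond[y0:y1,x0:x1].astype(np.uint8)
    n,l,st,c=cv2.connectedComponentsWithStats(mm);i=1+np.argmax(st[1:,4]);return c[i]+[x0,y0],st[i]
sat=hsv[...,1];v=hsv[...,2]
for nm,box,h in(('A',(370,233,392,254),48),('B',(397,203,419,222),48),('std',(266,208,292,230),126),('big',(312,225,334,246),90)):
    c,st=cyl(t,box,(sat<40)&(v>225) if nm in'AB' else (v>170 if nm=='big' else v<180)); print(nm,c,st,onz(T,c,h))
# tray
E
```

```text
L -0.028285291 rms 0.56750447
R -0.034065112 rms 2.737511
F 1.533161 rms 0.63269746
[468.48166 274.26453] [459.1224    25.699053] 248.74161
-0.031175202
centre [588.7413  146.08553]
[248.89053205 195.14461035] [249.81099161 221.87354513] [277.21635771 219.88377254] [275.87432428 193.22334979] [260.76543034 204.71609023] [266.37939656 268.89220768]
A [380.16551724 242.55172414] [  4   3  13  14 145] [ 428.42272563 -239.36885635   48.        ]
B [407.46875   210.7265625] [  4   2  13  13 128] [ 527.12570364 -348.67117672   48.        ]
std [278.52380952 221.28571429] [ 9 10  7  6 21] [524.91953433  90.66818048 126.        ]
big [322.8828125 233.8203125] [  5   3  13  13 128] [473.70724222 -48.03599177  90.        ]
```

```bash
python3 - <<'E'
from station import viewer
from h import *
t=cv2.imread('pics/top0.png');s=cv2.imread('pics/side0.png')
T=cam(viewer,'top');S=cam(viewer,'side')
for nm,X in dict(A=(428.4,-239.4,48),B=(527.1,-348.7,48),stdtop=(540.9,101,126)).items(): print(nm,proj(S,X),proj(T,X))
q=[np.array(p)/4.6+[310,145] for p in((152,78),(310,68),(325,220),(165,235))]
w=np.array([onz(T,p,30) for p in q]);print(w,w.mean(0),[np.linalg.norm(w[i]-w[i-1]) for i in range(4)])
# stay points
tm=lambda p:np.array(p)/4.3+[200,118]; sm=lambda p:np.array(p)/3.1+[170,155]
for nm,a,b in(('low',(441,345),(378,297)),('knuck',(443,265),(343,217)),('up',(425,168),(285,150)),('bracketL',(108,62),(50,138)),('brR',(314,45),(180,52))): print(nm,*tri(T,tm(a),S,sm(b)))
v=np.vstack([cv2.resize(t[180:235,285:330],None,fx=6,fy=6,interpolation=cv2.INTER_CUBIC)])
f=lambda im:cv2.convertScaleAbs(im,alpha=2.5)
a=f(cv2.resize(t[150:205,285:335],None,fx=7.5,fy=7.5,interpolation=cv2.INTER_CUBIC));b=f(cv2.resize(s[195:255,255:305],None,fx=7.5,fy=7.5,interpolation=cv2.INTER_CUBIC))
c=np.zeros((450,760,3),np.uint8);c[:a.shape[0],:a.shape[1]]=a;c[:b.shape[0],380:380+b.shape[1]]=b[:450,:];cv2.imwrite('pics/stay.png',c)
a=cv2.resize(t[205:235,262:295],None,fx=11,fy=11,interpolation=cv2.INTER_CUBIC);b=cv2.resize(s[252:292,270:305],None,fx=11,fy=11,interpolation=cv2.INTER_CUBIC)
c=np.zeros((450,760,3),np.uint8);c[:a.shape[0],:a.shape[1]]=a;c[:b.shape[0],375:375+b.shape[1]]=b[:450,:];cv2.imwrite('pics/std.png',c)
E
```

```text
A [387.58627238 226.50626652] [380.17553481 242.55744918]
B [377.27816287 194.8055902 ] [407.47813803 210.73299593]
stdtop [290.988477   262.13094897] [274.92894235 216.7325111 ]
[[ 730.4965893  -149.67966799   30.        ]
 [ 725.77272003 -274.17843968   30.        ]
 [ 603.29446096 -268.77577901   30.        ]
 [ 604.38248876 -144.6982654    30.        ]] [ 665.98656476 -209.33303802   30.        ] [np.float64(126.21244282974558), np.float64(124.58835858179067), np.float64(122.59736004018227), np.float64(124.08228394181113)]
low [610.41120214   8.08565457  39.50900495] 0.38778464984506344
knuck [657.77969646  -1.15329336 111.66504026] 1.3731047811719206
up [719.4503448    4.34311464 167.10233617] 1.385876620646364
bracketL [775.73608601 209.11039712 299.89998718] 6.300945455244548
brR [770.65522782  68.63330654 300.09900071] 0.39751713744211625
```

View pics/stay.png

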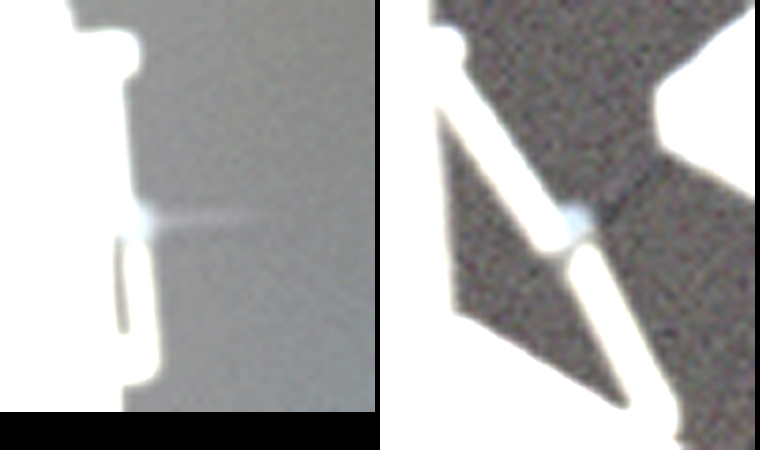

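View pics/std.png

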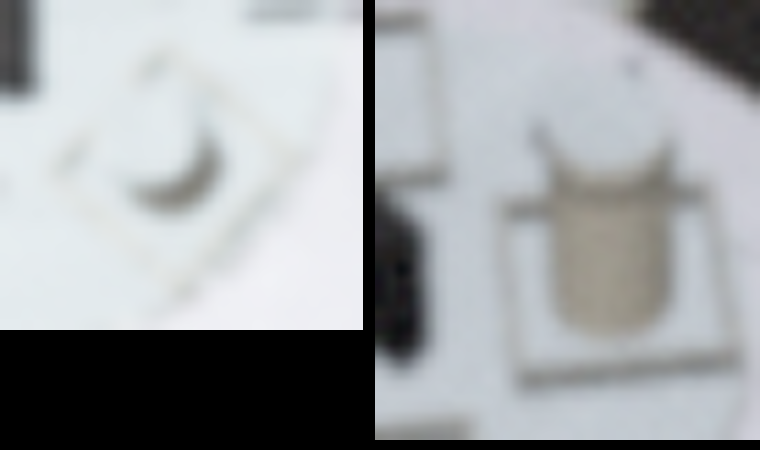

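The side projections of both pots, the standard and the knuckle radius (86.3 mm) all agree within about 1-2 mm, so I'll move the standard first.

```bash
cat >> h.py <<'E'
from scipy.spatial.transform import Rotation as Ro
from station import env, set_gripper, viewer
C=np.array([589.,146.]);YAW=-0.031
TIL=None
def down(jaw):
    """tool pointing down, jaw opening direction at world angle jaw"""
    y=np.array([np.cos(jaw),np.sin(jaw),0]);z=np.array([0,0,-1.]);x=np.cross(y,z)
    return Ro.from_matrix(np.stack([x,y,z],1)).as_quat()
def best(jaw,pts):
    """pick of the two equivalent grasps the one reachable with least wrist turn"""
    r=[]
    for j in(jaw,jaw+np.pi):
        q=[env.ik(p,down(j)) for p in pts]
        if all(k is not None for k in q): r.append((max(abs(k[5]) for k in q),j))
    return min(r)[1]
def mp(ang,r=66):
    return C+r*np.array([np.cos(YAW+ang),np.sin(YAW+ang)])
def snap(n,name):
    im=viewer.camera(n);cv2.imwrite(f'pics/{name}.png',im);return im
def pickplace(src,zs,dst,zd,open0,grip,open1,jaw,safe=300,lift=None):
    P=lambda p,z:[p[0],p[1],z+61]
    j=best(jaw,[P(src,zs),P(dst,zd),P(src,safe-61),P(dst,safe-61)]);q=down(j)
    set_gripper(open0)
    env.reach(P(src,safe-61),q)
    env.move_l(P(src,zs+30),q,rate=150)
    print('down stop',env.move_l(P(src,zs),q,rate=60,f_stop=12))
    set_gripper(grip);print('w',env.read_state()['width'])
    env.move_l(P(src,safe-61),q,rate=120);print('w',env.read_state()['width'])
    env.reach(P(dst,safe-61),q)
    env.move_l(P(dst,zd+25),q,rate=120)
    print('place stop',env.move_l(P(dst,zd-2),q,rate=25,f_stop=4),env.read_state()['tool_pos'],env.read_state()['force'])
    set_gripper(open1)
    env.move_l(P(dst,safe-61),q,rate=120)
    print('t',env.read_state()['time_s'])
E
python3 - <<'E'
from h import *
s=mp(-3*np.pi/4);print(s)
pickplace(s,106,(664,-209),52,60,20,60,YAW+np.pi/2)
snap('top','top1');snap('side','side1')
E
```

```text
[540.90686636 100.79988389]
down stop False
w 31.532265111549517
w 31.762391065042568
place stop True [ 663.8328518  -208.86230815  113.18709918] [-0.34933684  1.26740029  4.49583499]
t 12.7917
```

View pics/side1.png

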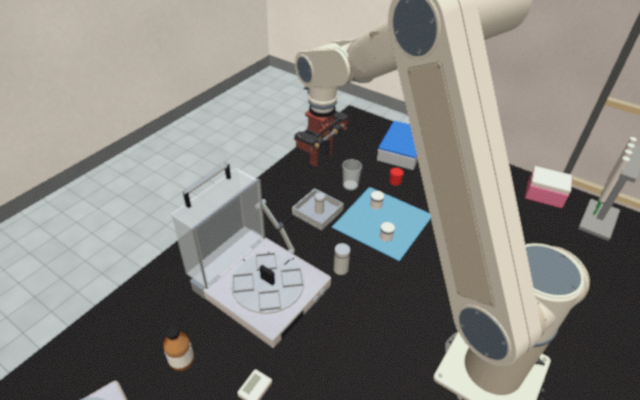

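View pics/top1.png

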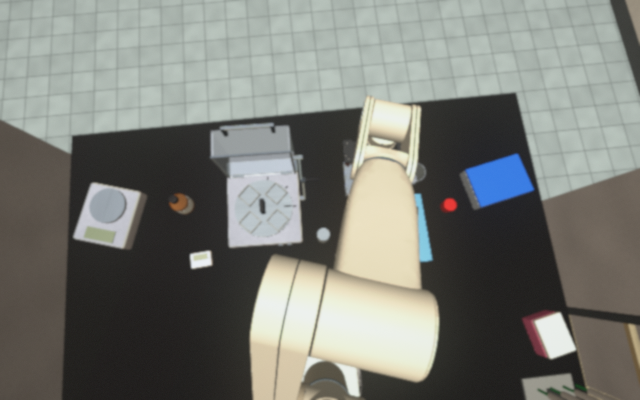

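The standard stands in the tray at side (320,203), pocket 3 is empty and the pots haven't moved. Pot A is next, going into the front-left pocket.

```bash
python3 - <<'E'
from h import *
d=mp(3*np.pi/4);print(d)
s=cv2.imread('pics/side1.png').astype(int);s0=cv2.imread('pics/side0.png').astype(int)
print(np.abs(s-s0)[185:245,365:400].mean())
pickplace((428.4,-239.4),32,d,87.5,66,30,56,YAW+np.pi/2)
snap('side','side2');snap('top','top2')
im=cv2.imread('pics/side2.png');cv2.imwrite('pics/side2z.png',cv2.resize(im[160:340,180:440],None,fx=3,fy=3,interpolation=cv2.INTER_CUBIC))
E
```

```text
[543.79988389 194.09313364]
1.9842857142857142
down stop False
w 41.73184928086372
w 41.598790149617415
place stop True [543.77966121 194.15540353 148.22906096] [0.59015247 1.40840266 4.28949571]
t 24.1917
```

View pics/side2z.png

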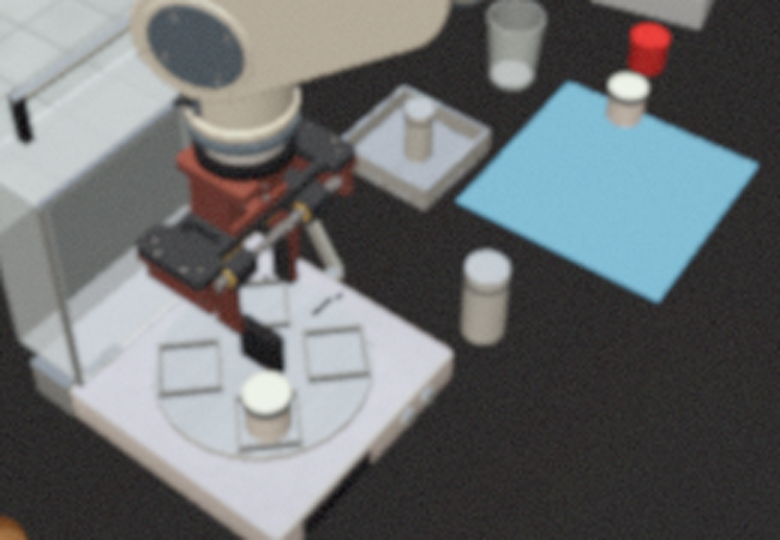

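Pot A sits in the front-left pocket. Pot B has been knocked aside, from side (377,199) to about (389,190), so I'll remeasure it.

```bash
cat >> h.py <<'E'
def whiteblob(im,box,lo=200,smax=60):
    x0,y0,x1,y1=box;h=cv2.cvtColor(im[y0:y1,x0:x1],cv2.COLOR_BGR2HSV)
    m=((h[...,2]>lo)&(h[...,1]<smax)).astype(np.uint8)
    n,l,st,c=cv2.connectedComponentsWithStats(m)
    if n<2:return None
    i=1+np.argmax(st[1:,4]);return c[i]+[x0,y0],st[i]
E
python3 - <<'E'
from h import *
T=cam(viewer,'top');S=cam(viewer,'side')
t=snap('top','top3');s=snap('side','side3')
a=cv2.resize(t[150:275,340:470],None,fx=3.5,fy=3.5);cv2.imwrite('pics/top3z.png',a)
b=whiteblob(s,(375,175,405,215),205,40);print('side',b)
c=whiteblob(s,(255,285,285,300),205,40)
print(onz(S,b[0],48))
b2=whiteblob(t,(395,190,440,225),225,40);print('top',b2, b2 and onz(T,b2[0],48), b2 and tri(T,b2[0],S,b[0]))
# calibrate: cap A in original side by the same mask
s0=cv2.imread('pics/side0.png')
for bx in((365,185,392,215),(375,217,402,245)):
    k=whiteblob(s0,bx,205,40);print(k,onz(S,k[0],48))
E
```

```text
side (array([389.11428571, 188.34285714]), array([ 9, 10, 11,  8, 70], dtype=int32))
[ 511.27634486 -400.90367632   48.        ]
top (array([423.1       , 213.48181818]), array([ 23,  18,  12,  12, 110], dtype=int32)) [ 511.95311143 -400.92252353   48.        ] (array([ 511.70846639, -401.13512135,   47.6838677 ]), np.float64(0.6193119314239599))
(array([376.78481013, 194.73417722]), array([ 6,  6, 13,  8, 79], dtype=int32)) [ 528.59366796 -348.03841777   48.        ]
(array([387.50458716, 226.32110092]), array([  6,   5,  14,  10, 109], dtype=int32)) [ 428.99029312 -239.9552016    48.        ]
```

View pics/top3z.png

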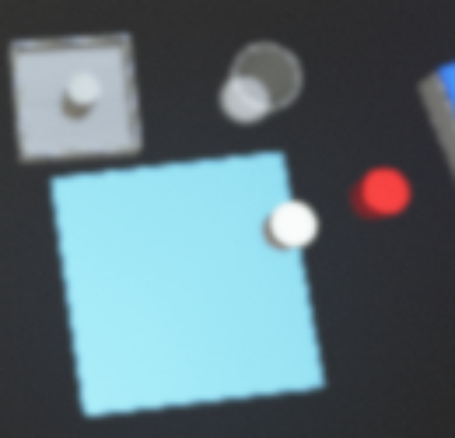

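Both views place pot B at (512,-401) with its top at 47.7 mm, so it is still upright, at the pad's edge. There's clearance to the red look-alike.

```bash
python3 - <<'E'
from h import *
d=mp(-3*np.pi/4)
pickplace((511.7,-401.1),32,d,87.5,62,30,56,YAW+np.pi/2)
q=down(best(YAW+np.pi/2,[[480,-250,300]]));env.reach([480,-250,330],q)
t=snap('top','top4');s=snap('side','side4')
a=cv2.resize(s[215:345,180:340],None,fx=3.5,fy=3.5,interpolation=cv2.INTER_CUBIC);b=cv2.resize(t[165:255,220:310],None,fx=2.6,fy=2.6,interpolation=cv2.INTER_CUBIC)
c=np.zeros((460,800,3),np.uint8);c[:a.shape[0],:a.shape[1]]=a[:460];c[:b.shape[0],562:562+b.shape[1]]=b;cv2.imwrite('pics/z4.png',c)
T=cam(viewer,'top');S=cam(viewer,'side')
for w in(3,-3):
    x=[*mp(w*np.pi/4),103];pt,ps=proj(T,x),proj(S,x)
    bs=whiteblob(s,(int(ps[0])-10,int(ps[1])-8,int(ps[0])+11,int(ps[1])+8),205,255)
    print(x,pt,ps,bs,bs and onz(S,bs[0],103))
E
```

```text
down stop False
w 41.617894837771196
w 41.36201276707193
place stop True [540.80934155 100.72785146 148.27613409] [-0.27190496 -0.24270114  5.46378819]
t 37.025
[np.float64(543.7998838891125), np.float64(194.09313364257198), 103] [247.38022908 219.86684611] [268.05770573 290.15551432] (array([267.58297872, 288.64680851]), array([  0,   0,  21,  15, 235], dtype=int32)) [547.79368243 191.14828974 103.        ]
[np.float64(540.906866357428), np.float64(100.79988388911251), 103] [275.77804308 217.80335614] [291.16824252 267.68073144] (array([291.45851528, 265.7860262 ]), array([  0,   0,  21,  15, 229], dtype=int32)) [544.23119741  95.17077052 103.        ]
```

View pics/z4.png

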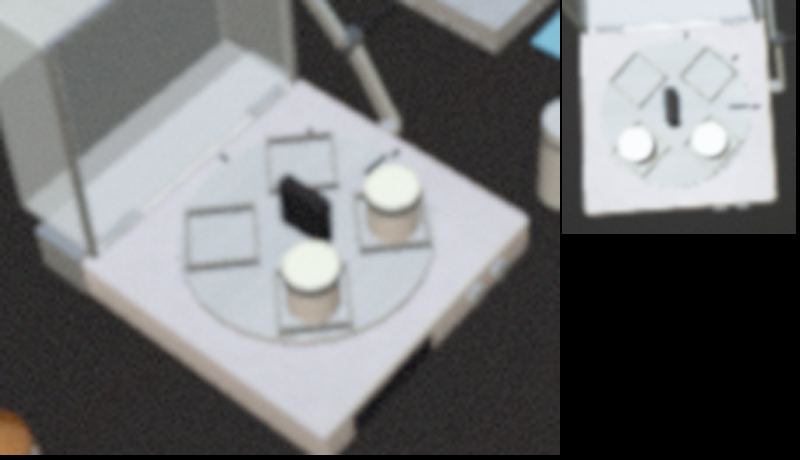

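Both pots stand within their pocket walls: caps at zoom (312,268) and (392,188), and the top view agrees. Next I'll turn the carousel by its bar.

```bash
python3 - <<'E'
from h import *
P=[C[0],C[1],95+61]
for j in(YAW+np.pi/2,YAW-np.pi/2):
    print([None if (k:=env.ik(P,down(j+a))) is None else k[5].round(2) for a in(0,.7,1.43)])
j=None
c=[(max(abs(env.ik(P,down(x+a))[5]) for a in(0,1.43)),x) for x in(YAW+np.pi/2,YAW-np.pi/2) if all(env.ik(P,down(x+a)) is not None for a in(0,.7,1.43))]
j=min(c)[1]
set_gripper(44)
env.reach([C[0],C[1],300],down(j))
print(env.move_l([C[0],C[1],190],down(j),rate=150),env.move_l(P,down(j),rate=60,f_stop=10))
set_gripper(8);s=env.read_state();print(s['width'],s['force'])
for a in np.linspace(0,1.42,9)[1:]:
    q=env.ik(P,down(j+a));env.move_joints(q)
    s=env.read_state();print(round(a,2),s['force'].round(1),s['wrist_torque'].round(2),s['width'].round(1))
env.hold(.3)
q=Ro.from_quat(env.read_state()['orientation']).as_matrix();print('jaw turned',np.arctan2(q[1,1],q[0,1])-j)
set_gripper(36);env.hold(.3)
env.move_l([C[0],C[1],300],rate=120)
env.reach([480,-250,330],down(best(YAW+np.pi/2,[[480,-250,300]])))
t=snap('top','top5');s=snap('side','side5')
a=cv2.resize(s[215:345,180:340],None,fx=3.5,fy=3.5,interpolation=cv2.INTER_CUBIC);b=cv2.resize(t[165:255,220:310],None,fx=2.6,fy=2.6,interpolation=cv2.INTER_CUBIC)
c=np.zeros((460,800,3),np.uint8);c[:a.shape[0],:a.shape[1]]=a[:460];c[:b.shape[0],562:562+b.shape[1]]=b;cv2.imwrite('pics/z5.png',c)
print(env.read_state()['time_s'])
E
```

```text
[np.float64(-1.32), np.float64(-2.02), None]
[np.float64(1.83), np.float64(1.13), np.float64(0.4)]
False False
13.82335329127469 [-0.5436453   5.19278537  0.40499259]Traceback (most recent call last):
  File "<stdin>", line 14, in <module>
AttributeError: 'float' object has no attribute 'round'
```

```bash
python3 - <<'E'
from h import *
P=[C[0],C[1],95+61]; j=YAW-np.pi/2
for a in np.linspace(0,1.42,9)[2:]:
    q=env.ik(P,down(j+a));env.move_joints(q)
    s=env.read_state();print(round(a,2),s['force'].round(1),s['wrist_torque'].round(2),round(float(s['width']),1))
env.hold(.3)
q=Ro.from_quat(env.read_state()['orientation']).as_matrix();print('jaw turned',np.arctan2(q[1,1],q[0,1])-j)
set_gripper(36);env.hold(.3)
env.move_l([C[0],C[1],300],rate=120)
env.reach([480,-250,330],down(best(YAW+np.pi/2,[[480,-250,300]])))
t=snap('top','top5');s=snap('side','side5')
a=cv2.resize(s[215:345,180:340],None,fx=3.5,fy=3.5,interpolation=cv2.INTER_CUBIC);b=cv2.resize(t[165:255,220:310],None,fx=2.6,fy=2.6,interpolation=cv2.INTER_CUBIC)
c=np.zeros((460,800,3),np.uint8);c[:a.shape[0],:a.shape[1]]=a[:460];c[:b.shape[0],562:562+b.shape[1]]=b;cv2.imwrite('pics/z5.png',c)
print(env.read_state()['time_s'])
E
```

```text
0.36 [-0.7  8.3  0.6] [1.02 0.13 0.  ] 13.9
0.53 [-0.9  9.3  0.1] [1.26 0.17 0.13] 13.5
0.71 [-1.6  9.4  0.7] [1.4  0.23 0.  ] 14.1
0.89 [-2.6 11.1 -0.5] [ 1.46  0.27 -0.06] 13.8
1.06 [-4.  12.2  1.1] [1.54 0.42 0.08] 14.0
1.24 [-3.2 12.2  2.8] [1.74 0.47 0.07] 13.7
1.42 [-5.5 13.2  3.1] [1.71 0.53 0.02] 13.6
jaw turned 1.4198511573800598
49.0583
```

View pics/z5.png

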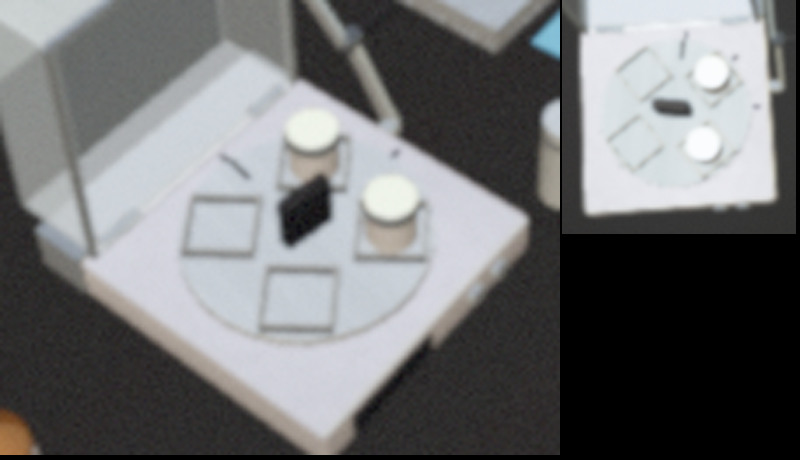

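The disc's line meets the third mark at zoom (235,165), so the carousel is at the second click, and both pots are still in their pockets. Next is the stay geometry.

```bash
python3 - <<'E'
from h import *
T=cam(viewer,'top');S=cam(viewer,'side')
t=cv2.imread('pics/top0.png');s=cv2.imread('pics/side0.png')
def enh(im,k):
    im=cv2.resize(im,None,fx=k,fy=k,interpolation=cv2.INTER_CUBIC);return cv2.convertScaleAbs(im,alpha=3,beta=-60)
for uv in((305,179),(320.3,178.4)): print(onz(T,uv,111))
# machine-frame of points
def toM(X): 
    d=X[:2]-C;c,s_=np.cos(YAW),np.sin(YAW);return np.array([c*d[0]+s_*d[1],-s_*d[0]+c*d[1],X[2]])
for X in([610.4,8.1,39.5],[657.8,-1.2,111.7],[719.5,4.3,167.1],[775.7,209.1,300],[770.7,68.6,300]): print(toM(np.array(X)).round(1))
# average several frames for side tab
ims=[viewer.camera('side').astype(float) for _ in range(4)];m=np.mean(ims,0)
ims=[viewer.camera('top').astype(float) for _ in range(4)];mt=np.mean(ims,0)
def z(m,k,lo,hi): return cv2.resize(np.clip((m-lo)/(hi-lo)*255,0,255).astype(np.uint8),None,fx=k,fy=k,interpolation=cv2.INTER_CUBIC)
a=z(m[195:255,255:305],7,10,80);b=z(mt[150:205,285:335],7,40,100)
c=np.zeros((430,720,3),np.uint8);c[:a.shape[0],:350]=a;c[:b.shape[0],360:710]=b;cv2.imwrite('pics/tab.png',c)
E
```

```text
[660.07040885  -7.63327339 111.        ]
[656.82129262 -58.74965654 111.        ]
[  25.7 -137.2   39.5]
[  73.3 -145.   111.7]
[ 134.8 -137.6  167.1]
[184.7  68.9 300. ]
[184.  -71.7 300. ]
```

View pics/tab.png

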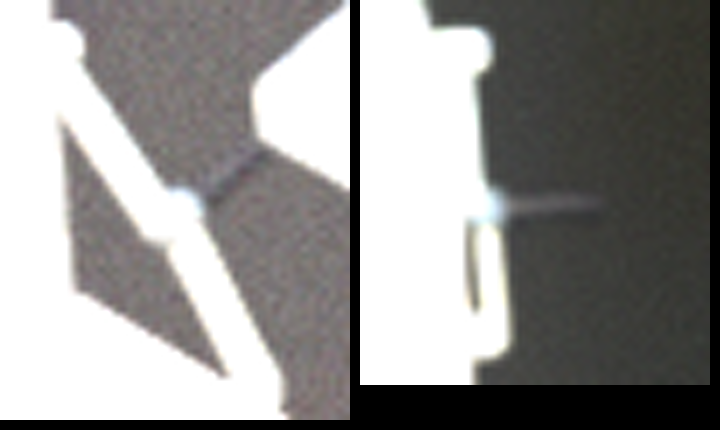

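```bash
cat >> h.py <<'E'
def tilt(jaw,til):
    """jaw along world angle jaw (approx x), tool z tilted by til towards machine +y"""
    n=np.array([-np.sin(YAW),np.cos(YAW),0]);z=np.array([0,0,-1.])*np.cos(til)+n*np.sin(til)
    y=np.array([np.cos(jaw),np.sin(jaw),0]);x=np.cross(y,z)
    return Ro.from_matrix(np.stack([x,y,z],1)).as_quat(),z
PIV=np.array([26.,39.5])   # machine x,z
TABY=-186.                 # machine y aimed at on the tab
def toW(x,y,z):
    c,s=np.cos(YAW),np.sin(YAW);return np.array([C[0]+c*x-s*y,C[1]+s*x+c*y,z])
E
python3 - <<'E'
from h import *
from scipy.optimize import brentq
H=np.array([115,50.]);U0=np.array([135,167.])-H;K0=np.array([73.3,111.7]);L2=np.linalg.norm(U0+H-K0)
U=lambda h:H+np.array([np.cos(h)*U0[0]-np.sin(h)*U0[1],np.sin(h)*U0[0]+np.cos(h)*U0[1]])
a0=np.arctan2(*(K0-PIV)[::-1]);b0=np.arctan2(*(U(0)-K0)[::-1])
for a in np.radians([55,50,45,42,38,34,30,26,22,18,14]):
    K=PIV+86*np.array([np.cos(a),np.sin(a)])
    r=[]
    hs=np.linspace(-.1,1.5,400);f=[np.linalg.norm(U(h)-K)-L2 for h in hs]
    for i in range(399):
        if f[i]*f[i+1]<0:
            b=np.arctan2(*(U(hs[i])-K)[::-1]);r.append((hs[i].round(2),round((b-a)-(b0-a0),2)))
    print(np.degrees(a).round(),K.round(),r)
print('now',np.degrees(a0),toW(73.3,TABY,111.7))
for jw in(YAW,YAW+np.pi):
  for tl in(.35,.5,.6):
    q,z=tilt(jw,tl)
    out=[]
    for a in np.radians([56.6,40,20]):
        g=toW(PIV[0]+86*np.cos(a),TABY,PIV[1]+86*np.sin(a))
        for back in(61,200): out.append(env.ik(g-back*z,q))
    print(jw,tl,[None if o is None else o.round(2)[[4,5]] for o in out])
E
```

```text
55.0 [ 75. 110.] [(np.float64(-0.01), np.float64(0.05))]
50.0 [ 81. 105.] [(np.float64(-0.02), np.float64(0.22)), (np.float64(1.45), np.float64(-3.5))]
45.0 [ 87. 100.] [(np.float64(-0.01), np.float64(0.4)), (np.float64(1.37), np.float64(-3.58))]
42.0 [90. 97.] [(np.float64(0.0), np.float64(0.53)), (np.float64(1.31), np.float64(2.64))]
38.0 [94. 92.] [(np.float64(0.06), np.float64(0.74)), (np.float64(1.2), np.float64(2.52))]
34.0 [97. 88.] [(np.float64(0.17), np.float64(1.03)), (np.float64(1.04), np.float64(2.32))]
30.0 [100.  82.] []
26.0 [103.  77.] []
22.0 [106.  72.] []
18.0 [108.  66.] []
14.0 [109.  60.] []
now 56.77020357795187 [656.49970565 -42.18257023 111.7       ]
-0.031 0.35 [array([ 0.99, -0.45]), array([ 1.23, -0.41]), array([ 0.98, -0.45]), array([ 1.21, -0.41]), array([ 0.96, -0.45]), array([ 1.19, -0.42])]
-0.031 0.5 [array([ 1.06, -0.59]), array([ 1.3 , -0.54]), array([ 1.06, -0.58]), array([ 1.29, -0.53]), array([ 1.04, -0.59]), array([ 1.26, -0.54])]
-0.031 0.6 [array([ 1.13, -0.66]), array([ 1.35, -0.61]), array([ 1.12, -0.66]), array([ 1.34, -0.6 ]), array([ 1.11, -0.66]), array([ 1.32, -0.61])]
3.110592653589793 0.35 [None, None, None, None, None, None]
3.110592653589793 0.5 [None, None, None, None, None, None]
3.110592653589793 0.6 [array([1.13, 2.48]), array([1.35, 2.53]), array([1.12, 2.48]), array([1.34, 2.54]), array([1.11, 2.48]), array([1.32, 2.53])]
```

```bash
python3 - <<'E'
from h import *
q,z=tilt(YAW,.5)
def g(a): 
    a=np.radians(a);return toW(PIV[0]+86*np.cos(a),TABY,PIV[1]+86*np.sin(a))
set_gripper(34)
env.reach(g(56.7)-260*z,q)
env.move_l(g(56.7)-110*z,q,rate=120)
print(env.move_l(g(56.7)-61*z,q,rate=50,f_stop=6),env.read_state()['force'])
snap('side','side6');snap('top','top6')
set_gripper(24)
for a in np.arange(55,33.9,-1.5):
    st=env.move_l(g(a)-61*z,q,rate=25,f_stop=25)
    print(a,st,env.read_state()['force'].round(1))
    if st:break
snap('side','side7')
a=cv2.imread('pics/side6.png')[150:330,170:370];b=cv2.imread('pics/side7.png')[150:330,170:370]
cv2.imwrite('pics/z7.png',cv2.resize(np.hstack([a,b]),None,fx=2,fy=2,interpolation=cv2.INTER_CUBIC))
print(env.read_state()['time_s'])
E
```

```text
False [ 0.07111619 -0.00845754 -0.03783783]
55.0 False [ 0.  -0.1  0.7]
53.5 False [-0.1 -0.5 -0. ]
52.0 False [ 0.3  0.1 -0.6]
50.5 False [ 0.  -0.5 -0.1]
49.0 False [-0.5  0.8  0.1]
47.5 False [-0.7  0.2  0.3]
46.0 False [-0.1 -0.7  0.1]
44.5 False [0.9 0.8 0.9]
43.0 False [0.5 0.5 0.2]
41.5 False [-0.3  0.4  0.1]
40.0 False [-1.2  0.1  0. ]
38.5 False [-1.8 -0.3  1. ]
37.0 False [-2.4 -0.7  0.7]
35.5 False [-3.3 -0.6  0.7]
34.0 False [-3.  -0.6  1.6]
57.9917
```

View pics/z7.png

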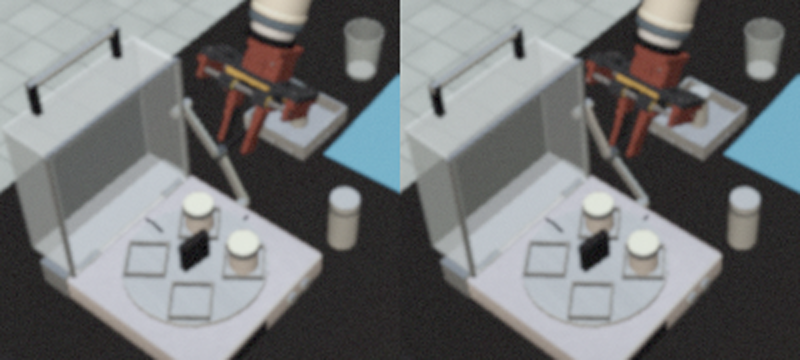

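```bash
python3 - <<'E'
from h import *
S=cam(viewer,'side')
a=cv2.imread('pics/side6.png')[190:260,250:320];b=cv2.imread('pics/side7.png')[190:260,250:320]
cv2.imwrite('pics/z7b.png',cv2.convertScaleAbs(cv2.resize(np.hstack([a,b]),None,fx=5.5,fy=5.5,interpolation=cv2.INTER_CUBIC),alpha=1.6))
for an in(56.7,50,45,42,38,34):
    r=np.radians(an);u=proj(S,toW(26+86*np.cos(r),-145,39.5+86*np.sin(r)));print(an,u.round(1),((u-[250,190])*5.5).round())
E
```

```text
56.7 [280.5 225. ] [168. 193.]
50 [278.4 225.2] [156. 194.]
45 [277.  225.6] [149. 196.]
42 [276.2 225.9] [144. 198.]
38 [275.3 226.4] [139. 200.]
34 [274.5 227.1] [134. 204.]
```

View pics/z7b.png

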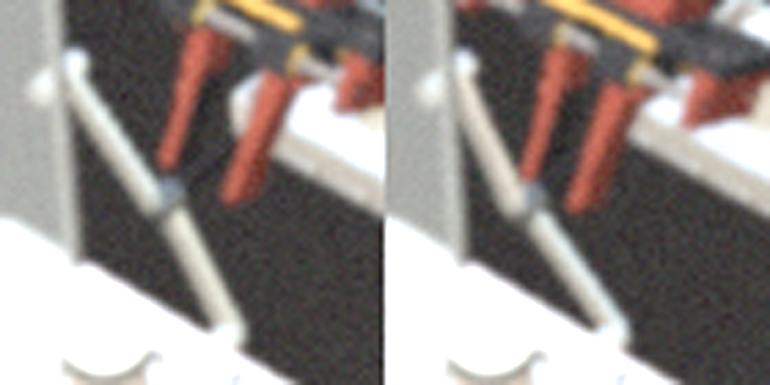

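The knuckle is now bowed to the back, at about 42° (zoom (145,195)), so the stay angle is roughly 0.5. I'll push a bit further for margin.

```bash
python3 - <<'E'
from h import *
S=cam(viewer,'side')
q,z=tilt(YAW,.5)
def g(a): 
    a=np.radians(a);return toW(PIV[0]+86*np.cos(a),TABY,PIV[1]+86*np.sin(a))
for a in np.arange(33,27.9,-1):
    st=env.move_l(g(a)-61*z,q,rate=25,f_stop=20)
    print(a,st,env.read_state()['force'].round(1))
    if st:break
env.hold(.2)
snap('side','side8')
set_gripper(34)
env.move_l(g(a)-260*z,q,rate=120)
q2=down(best(YAW+np.pi/2,[[480,-250,330]]));env.reach([480,-250,380],q2)
snap('side','side9');snap('top','top9')
b=cv2.imread('pics/side9.png');t=cv2.imread('pics/top9.png')
x=cv2.resize(b[150:330,170:340],None,fx=2.6,fy=2.6);y=cv2.resize(t[110:260,200:320],None,fx=2.8,fy=2.8)
c=np.zeros((470,790,3),np.uint8);c[:x.shape[0],:x.shape[1]]=x;c[:y.shape[0],446:446+y.shape[1]]=y;cv2.imwrite('pics/z9.png',c)
print(env.read_state()['time_s'])
E
```

```text
33.0 False [-4.5 -0.4  1.3]
32.0 False [-4.5 -1.7  3.3]
31.0 False [-5.2 -2.   3.2]
30.0 False [-6.2 -1.9  3.5]
29.0 False [-6.8 -2.   3.4]
28.0 False [-6.2 -1.1  4. ]
63.4917
```

View pics/z9.png

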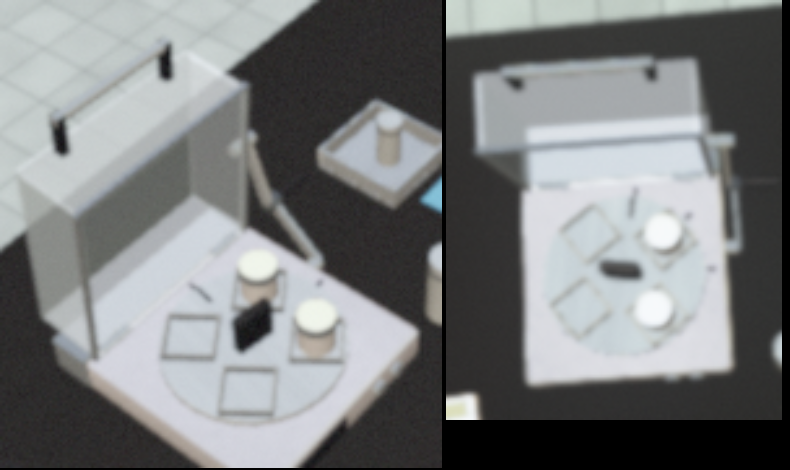

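The stay is visibly broken and the hood leans forward slightly. Measuring the bar now.

```bash
python3 - <<'E'
from h import *
T=cam(viewer,'top');S=cam(viewer,'side')
t=cv2.imread('pics/top9.png');s=cv2.imread('pics/side9.png')
cv2.imwrite('pics/zb.png',np.hstack([cv2.resize(t[120:160,205:285],(400,200),interpolation=cv2.INTER_CUBIC),cv2.resize(s[160:240,170:250],(400,400),interpolation=cv2.INTER_CUBIC)[:200]]))
cv2.imwrite('pics/zb1.png',cv2.resize(t[125:155,205:285],(800,300),interpolation=cv2.INTER_CUBIC));cv2.imwrite('pics/zb2.png',cv2.resize(s[160:225,175:245],(560,520),interpolation=cv2.INTER_CUBIC))
for h in(0,.1,.2,.3):
    r=275;k=70
    for y in(-70,70):
        X=toW(115+k*np.cos(h)-r*np.sin(h),y,50+k*np.sin(h)+r*np.cos(h));print(h,X.round(),((proj(T,X)-[205,125])*10).round(),((proj(S,X)-[175,160])*8).round())
E
```

```text
0 [772.  70. 325.] [663.  -3.] [411.  36.]
0 [776. 210. 325.] [169.  31.] [ 82. 260.]
0.1 [744.  71. 331.] [666.  82.] [471.  56.]
0.1 [748. 211. 331.] [166. 116.] [141. 285.]
0.2 [716.  72. 333.] [669. 173.] [535.  83.]
0.2 [720. 212. 333.] [165. 208.] [205. 317.]
0.3 [687.  73. 333.] [674. 270.] [600. 118.]
0.3 [692. 213. 333.] [167. 305.] [272. 358.]
```

View pics/zb1.png

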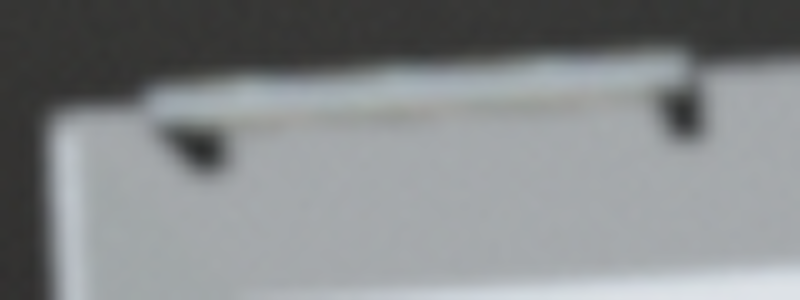

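View pics/zb2.png

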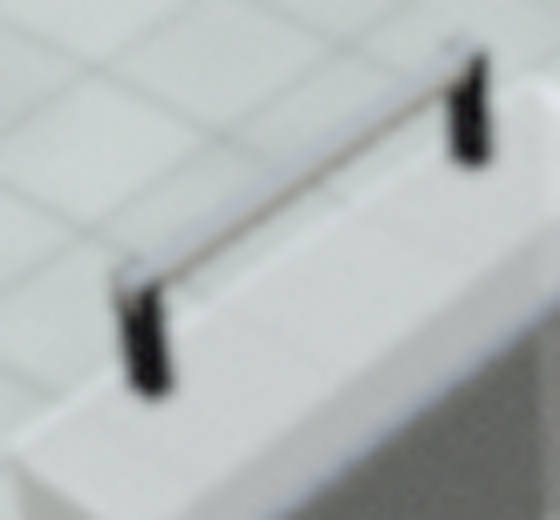

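Both views give a hood angle of about 0.09: the bar ends sit at side zoom (471,56) and top zoom (165,100), which matches the model. I'll grip the bar from above and follow the arc.

```bash
cat >> h.py <<'E'
def bar(h,off=0): return toW(115+70*np.cos(h)-275*np.sin(h),0,50+70*np.sin(h)+275*np.cos(h)+61+off)
E
python3 - <<'E'
from h import *
for j in(YAW,YAW+np.pi):
    print([None if (k:=env.ik(bar(h),down(j))) is None else k.round(2) for h in(.09,.5,.9,1.3,1.571)])
j=best(YAW,[bar(h) for h in(.09,.5,.9,1.3,1.571)]);q=down(j)
set_gripper(44)
env.reach(bar(.088,80),q)
print(env.move_l(bar(.088,25),q,rate=100,f_stop=8),env.move_l(bar(.088),q,rate=40,f_stop=8))
snap('side','side10');snap('top','top10')
set_gripper(6);s=env.read_state();print(s['width'],s['force'])
a=cv2.resize(cv2.imread('pics/side10.png')[120:270,150:350],(530,400));b=cv2.resize(cv2.imread('pics/top10.png')[100:260,190:310],(262,350))
c=np.zeros((400,800,3),np.uint8);c[:,:530]=a;c[:350,532:794]=b;cv2.imwrite('pics/z10.png',c)
E
```

```text
[array([ 0.17,  0.56,  1.2 , -0.  ,  1.38,  0.2 ]), array([ 0.21,  0.38,  1.49, -0.  ,  1.27,  0.24]), array([ 0.25,  0.28,  1.76, -0.  ,  1.1 ,  0.28]), array([ 0.29,  0.29,  1.98, -0.  ,  0.87,  0.32]), array([ 0.31,  0.38,  2.08, -0.  ,  0.68,  0.34])]
[None, None, None, None, None]
False False
11.112614550767999 [-0.60740558  0.39061318 -0.81015335]
```

View pics/z10.png

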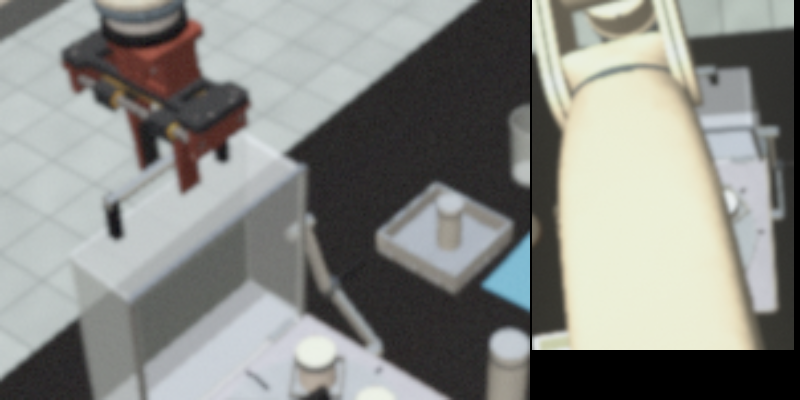

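The bar is gripped (width 11.1 mm). I'll lower it step by step.

```bash
python3 - <<'E'
from h import *
q=env.read_state()['orientation'];q=down(YAW)
hs=np.arange(.12,.9,.04)
for i,h in enumerate(hs):
    st=env.move_l(bar(h),q,rate=50,f_stop=25);s=env.read_state()
    if i%3==0 or st: print(round(h,2),st,s['force'].round(1),round(float(s['width']),1))
    if st:break
snap('side','side11');print(h,s['time_s'],np.linalg.norm(s['tool_pos']-bar(h)))
E
```

```text
0.12 False [ 0.1 -0.4 -0.4] 10.9
0.24 False [-0.4  0.7  6.1] 11.2
0.36 False [-1.2  0.2  4.5] 11.2
0.48 False [ 0.6  2.4 -1.5] 11.3
0.6 False [-2.4  3.6  2. ] 11.1
0.72 False [-2.2  5.3 -0.5] 11.0
0.84 False [-0.4  3.8 -1.5] 11.4
0.8800000000000001 75.3 0.8310860051680851
```

View pics/side11.png

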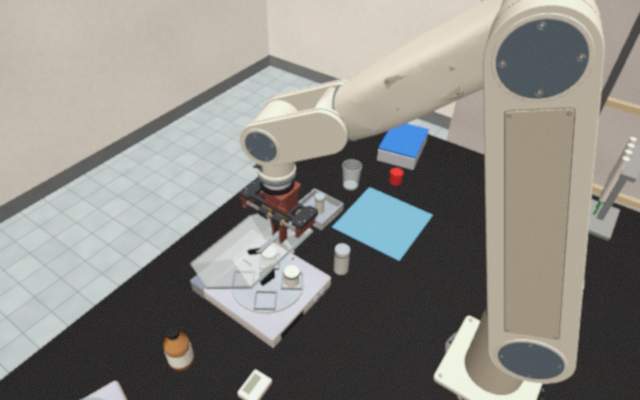

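```bash
python3 - <<'E'
from h import *
q=down(YAW)
for i,h in enumerate([*np.arange(.92,1.53,.04),1.54,1.555,1.571,1.58]):
    st=env.move_l(bar(h),q,rate=40 if h<1.5 else 20,f_stop=25 if h<1.48 else 10);s=env.read_state()
    if i%3==0 or st or h>1.5: print(round(h,2),st,s['force'].round(1),round(float(s['width']),1))
    if st:break
snap('side','side12');print(h,s['time_s'],(s['tool_pos']-bar(h)).round(1))
a=cv2.imread('pics/side12.png')[190:360,170:370];cv2.imwrite('pics/z12.png',cv2.resize(a,None,fx=3.4,fy=3.4,interpolation=cv2.INTER_CUBIC))
E
```

```text
0.92 False [-0.2  3.8 -2.4] 11.0
1.04 False [ 0.2  3.6 -2.6] 10.9
1.16 False [ 0.7  3.2 -2.1] 11.2
1.28 False [-2.   4.3 -0.8] 11.4
1.4 False [-3.2  4.4 -2. ] 11.1
1.52 False [-4.2  4.7 -1.6] 11.0
1.54 False [-2.8  5.  -2.1] 11.1
1.55 False [-4.   4.8 -2.4] 11.0
1.57 False [-3.6  5.5 -1.5] 11.1
1.58 False [-4.3  6.2 -1.2] 11.3
1.58 84.0167 [-0.2  0.   0. ]
```

View pics/z12.png

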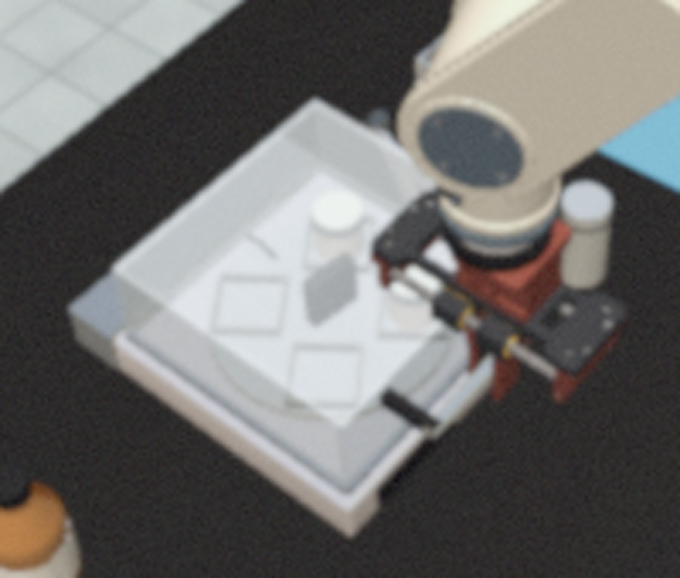

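The force shows the bar still hanging, so I'll keep going down until contact.

```bash
python3 - <<'E'
from h import *
q=down(YAW)
for h in np.arange(1.585,1.64,.005):
    st=env.move_l(bar(h),q,rate=8,f_stop=8);s=env.read_state();print(round(h,3),st,s['force'].round(1),(s['tool_pos'][2]-61).round(1))
    if s['force'][2]>8: break
E
```

```text
1.585 False [-3.9  5.6 -1.2] 116.2
1.59 True [-0.5  0.6  5.8] 116.0
1.595 True [-0.8  0.2  8.5] 116.0
```

Contact at about 8 N: it's closed on the deck. Release and check.

```bash
python3 - <<'E'
from h import *
s0=env.read_state();set_gripper(32);env.hold(.2)
p=env.read_state()['tool_pos']
print(env.move_l([p[0],p[1],330],rate=80,f_stop=15))
env.reach([480,-250,380],down(best(YAW+np.pi/2,[[480,-250,330]])))
s=snap('side','side13');t=snap('top','top13');print(env.read_state()['time_s'],env.read_state()['force'])
a=cv2.resize(s[190:350,170:350],None,fx=2.9,fy=2.9,interpolation=cv2.INTER_CUBIC);b=cv2.resize(t[150:270,215:310],None,fx=2.8,fy=2.8,interpolation=cv2.INTER_CUBIC)
c=np.zeros((464,800,3),np.uint8);c[:a.shape[0],:a.shape[1]]=a;c[:b.shape[0],530:530+b.shape[1]]=b;cv2.imwrite('pics/z13.png',c)
T=cam(viewer,'top');S=cam(viewer,'side')
for h in(1.571,1.53):
  for y in(-70,70):
    X=bar(h)-[0,0,61]+toW(0,y,0)-toW(0,0,0);print(h,X.round(),((proj(S,X)-[170,190])*2.9).round(1),((proj(T,X)-[215,150])*2.8+[530,0]).round(1))
E
```

```text
False
89.2333 [0.50805628 0.03780629 0.12188184]
1.571 [427.  81. 120.] [467.1 258.4] [724.  284.6]
1.571 [431. 221. 120.] [368.3 365.1] [600.6 293.8]
1.53 [430.  81. 131.] [464.7 248.7] [722.9 281.2]
1.53 [434. 221. 131.] [365.2 355.3] [598.5 290.5]
```

View pics/z13.png

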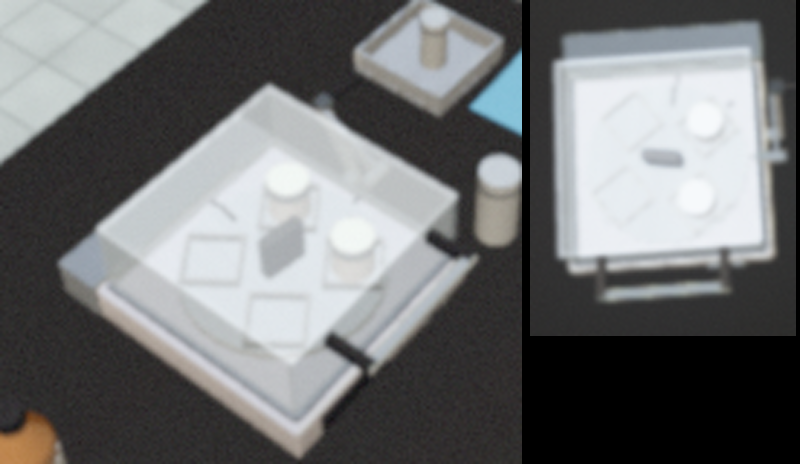

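View pics/side13.png

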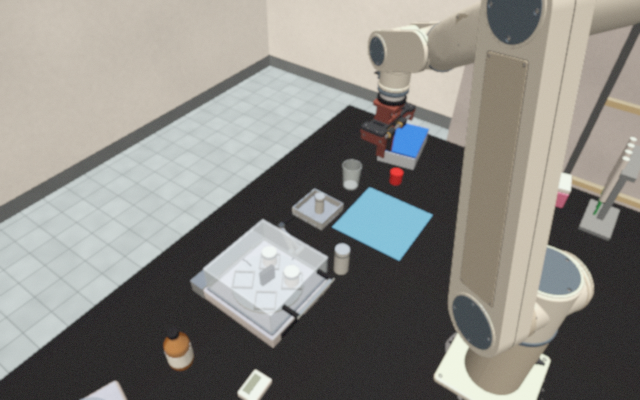

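View pics/top13.png

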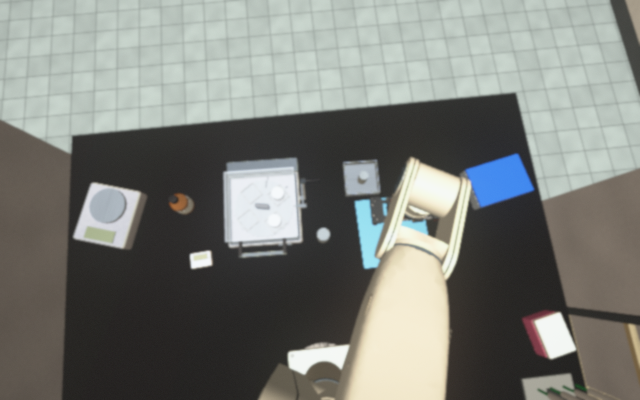

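The bar lies where a fully shut hood puts it. Both pots, the carousel line and the bystanders are in place, so I'm handing in.

```bash
python3 - <<'E'
from station import workorder,env
print(workorder.sign_off())
E
```

```text
the job is handed in; nothing more can be done
None
```

I completed every step and signed the job off at about 89 s of robot time, but the sign-off gives no verdict, so success isn't confirmed.

**What I did**
- I stood the calibration standard in the tray.
- Only two pots were present, and both now stand in carousel pockets. One was knocked aside during the run, so I measured it again and picked it from its new place.
- I turned the carousel by its bar to the second click.
- I broke the stay at its tab, then lowered the hood in the grip along its arc until it touched the deck at about 8 N.

**Last checks, from both cameras**
- **Hood:** the handle bar is within about 3 px of where a fully shut hood puts it. I had no direct reading of the hood angle.
- **Carousel:** the black line meets the second-click mark.
- **Pots and standard:** both pots are upright inside their pocket walls, and the standard is upright in the tray.
- **Bystanders and look-alikes:** by eye, the beaker, bottle, timer, red pot and larger standard look unmoved.
- **Robot:** it was clear of everything when I signed off.

**Small disagreements**
- **Hood contact:** it came with the grasp point at 116 mm instead of the computed 120 mm, probably because the bar sat a little high in the grip.
- **Carousel turn:** there was up to 13 N of side force, so my estimate of the carousel axis was probably a millimetre or two off.
- **Pot check:** one side-view colour check read the caps 5–6 mm off pocket centre. Its mask had spilled onto the white disc, so I went by the pocket outlines instead.

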